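Level the painting stand on its screw foot

ROBOT

A 6-joint arm with a two-finger parallel gripper is mounted at the origin on the work surface. World frame = base frame: x ahead of the robot, y to its left, z up, the work surface at z = 0. Lengths are in m, angles in rad, forces in N, time in s.
With the tool pointing down it reaches from about 0.425 to 0.95 m from the base axis. Payload 3.5 kg.
Tool frame: the origin (TCP) lies between the finger pads; the fingertips stand 22 mm ahead of it and the grasp point (between the pads) lies 3 mm ahead of it (ctrl.nose_length is the z of the fingertips in the tool frame, in m); z points along the fingers, y is the line along which they close (so a half turn about z gives the same grasp; the last joint's range is limited). The gripper opens to 85 mm and grips with 20 to 120 N. Pads are 22 mm wide; open, the fingers measure 114 mm over their backs; the gripper's body (76 mm by 85 mm) begins 54 mm behind the grasp point. The pads swing forward as they close: fully open they stand 13 mm farther back than shut.
Start: joints at [1, 0.286, 1.577, -0, 1.279, -0.15], TCP at [0.276, 0.616, 0.253] pointing down, gripper open.
Joint ranges: [-2.77, 2.77], [-0.9, 2.22], [0.21, 2.48], [-1.53, 4.67], [0.24, 2.81], [-2.84, 2.84]. Speed limits (rad/s): [2.79, 2.79, 3.14, 3.14, 3.14, 3.14].

INTERFACE

Orientations are given as a unit quaternion [x, y, z, w].
In Python, from plant import ctrl gives the robot as it stands. The module is installed in compiled form; this text tells all that it offers.
- The arm moves only by the tool send_rows, never from a script. Its argument "rows" is text: rows parted by semicolons, each of 7 numbers parted by spaces: the turn, a rotation vector about the tool's x, y, z in fractions of the full range, 1 being 90 degrees, then the shift along the tool's x, y, z in shares of 750 mm (1.0 is 750 mm), then the opening, from -1 (shut) to 1 (fully open). A call has 1 to 8 rows; each row is the pose to reach, as a shift and turn from the pose commanded when the call began, along the tool's axes at that moment; what a row does not reach only later rows make up. A row lasts 1/8 s, in which the tool goes at most 62.5 mm and 10.7 degrees, less where a joint would pass 70% of its speed; a pose out of reach is approached as far as the arm can. No shift or turn number may pass 1 either way. A call with a gripper value outside its range is refused whole. The fingers move at their own pace and stop on an object; "grip_force" is the grip in N (left out, the last holds). Time passes only in rows, so rows that repeat a pose let the fingers close. It gives the time, the measured TCP pose, the force, the opening and the grip force at its end, in the units of the state.
- ctrl.get_state(): the state, without advancing time (a new reading comes with each control period).
- ctrl.read_camera(name): name is "scene" or "top" or "wrist"; returns a dict with "color" (420x560x3 uint8, red, green, blue), "fx", "fy", "cx", "cy" (pixels), "extrinsics" (4x4, takes a point from world to camera coordinates). Camera axes: x right, y down, z forward; pixel columns grow to the right and rows downward; lengths in m; the calibration is good to about 2 mm. A picture is of the moment at which its call begins. There is no depth.
- ctrl.sign_off(): hands the job in; it is judged then, once.
Trained networks look in a picture, given as the dict that the camera call returned (one of the last four; its "shot" number tells which), for a name from the list of things; names that differ only in an ending like _2 or _b are one class to them, and where a whole thing is asked for, a point or a joint stands for the part that bears it (a point fixed in the world has none). Each returns a list of dicts, best first, with "p" (0 to 1); they miss things now and then, are a little off and sometimes report something else, mostly with a low value. They report only what shows in the picture. A call takes as long as a camera call. They do not tell look-alikes from the thing itself.
- ctrl.look_for(picture, target): "position" ([x, y, z] in m, in the coordinates of the camera as it stood for that picture, good to about 4 mm: the middle of the surface that is visible of it).
The state is a dict: "time": time; "qpos": joint angles; "dq": joint speeds; "joint_efforts": joint torques, N m; "eef_pos": TCP position; "tcp_rot": TCP orientation; "contact_force": force on the tool from outside, world axes, zero at the start; "wrist_torque": the same for the moment, N m; "opening": opening from 0.0 (shut) to 1.0 (fully open); "finger_force": force on a finger pad.
Only numpy, scipy, OpenCV 4.12 (cv2) and the standard library are available. Lean on these libraries where they do the work, as an engineer would, in place of code of your own. Each camera call takes 0.05 s, during which the arm holds its last target. There are 200 camera calls.

TASK

The low painting stand hangs free at the corner with the steel bracket. Lay the plywood strip flat on the table under the bracket's screw foot so that the whole sole is over it, then screw the foot down, clockwise seen from above, until it just bears on the strip: a light load, half a kilo or so, never pressed hard. Leave the paint bottles, tape, brush and cup where they are, and let go of everything.

Things in the scene. Friction and masses are not known exactly. Their poses are not given: they have to be found in the camera images.
- stand: Low wooden painting stand fixed to the table: board 260 (x) x 220 (y) x 18 mm on short legs, its top 60 mm above the table. Origin on the table under the board's centre. A steel bracket 50 mm wide, underside 36 mm above the table, sticks 40 mm out of its +y side and holds the screw foot at x = -60, y = 140 mm. A flat fish lies on the board; a paint bottle stands on its -y side
- foot: Screw foot in the bracket: rubber sole 36 mm across, 10 mm screw, black bar grip on top, 52 x 14 x 26 mm (tall), all turning together. Origin on the axis at the screw's lower end; x along the bar, z up; bar's top 106 mm above the origin. The sole's underside is 5 to 8 mm below the origin (the rubber is worn, how much is not known). Clockwise from above lowers it 10 mm a turn; it stays where left
- grip (a point): Point on the screw's axis in the middle of the bar grip, 93 mm above the screw's end, x along the bar; moves with the foot. Turning either way takes about 0.03 N m while the sole hangs free. Once the sole bears on the strip it rubs and the torque rises by about 0.02 N m per newton of load; the load rises by about 16 N per rad of turn
- strip: Loose plywood strip 160 x 60 x 12 mm, about 80 g, lying flat on the table. Origin at the centre of its underside; x along its length, z up. Both ends and both faces are alike. Laid flat on the table it leaves a gap of 2 mm or more under the sole at its start
- paint_a: Paint bottle, 46 mm across, 115 mm tall, bystander; origin at its bottom centre
- paint_b: Paint bottle like the first, bystander
- paint_c: Paint bottle like the first, bystander
- paint_d: Paint bottle like the first, standing on the stand's board, bystander
- tape: Roll of paper tape, 90 mm across, 22 mm tall, bystander; origin at its bottom centre
- brush: Brush lying on the table, 170 mm long, bystander; origin under its middle
- water_cup: Clear cup, 70 mm across, 75 mm tall, bystander; origin at its bottom centre
Things that resemble listed ones, but are neither listed nor needed, are in the scene too. Of the things like the strip, leave any that is orange or red; of the rest the larger one is meant.

How it is judged:
By the outcome, as a careful person would: the job done as asked, in the order asked, and still so for the second after the job is handed in, with the robot touching nothing.
It also fails if it takes over 72 s, if anything falls off the work surface, if the arm or the gripper's body presses on something with over 40 N, if the wrist force passes 120 N, or if a joint passes its speed limit or range.

## Working session

There is one attempt and no reset: what is moved stays moved. The work goes in short steps, Python scripts to look and compute and a tool call to move; the robot and the scene stay as the last step left them, time stands still between calls to the robot, and variables do not carry over. Pictures are saved under pics/ and viewed, at most 10 in all, crops included, and the job is handed in when it is done.

Besides the shell and the picture viewer there is one more tool, called after "Request:" as name(argument=value, ...), one argument or row to a line, values as JSON. send_rows: Moves the arm, as the interface text tells. Its arguments: {"type":"object","properties":{"rows":{"type":"string"},"grip_force":{"type":"number"}},"required":["rows"]}

```bash
mkdir -p pics; cat > h.py <<'E'
import numpy as np, cv2
from plant import ctrl
def snap(n,save=None):
    p=ctrl.read_camera(n)
    if save: cv2.imwrite('pics/'+save,p['color'][:,:,::-1])
    return p
def world(p,c):
    return (np.linalg.inv(p['extrinsics'])@np.r_[c,1])[:3]
def ray(p,u,v,z):
    T=np.linalg.inv(p['extrinsics']);d=T[:3,:3]@np.array([(u-p['cx'])/p['fx'],(v-p['cy'])/p['fy'],1])
    return T[:3,3]+d*(z-T[2,3])/d[2]
def proj(p,w):
    c=(p['extrinsics']@np.r_[w,1])[:3]
    return np.array([p['fx']*c[0]/c[2]+p['cx'],p['fy']*c[1]/c[2]+p['cy']])
E
python3 - <<'E'
from h import *
for n in ['top','scene']:
    p=snap(n,n+'0.png')
    for t in ['strip','foot','grip','stand','paint_a','tape','brush','water_cup']:
        for r in ctrl.look_for(p,t):
            w=world(p,r['position']); print(n,t,round(r['p'],2),w.round(3),proj(p,w).round())
print(ctrl.get_state())
E
```

```text
top strip 0.8 [0.163 0.322 0.007] [200. 310.]
top strip 0.72 [0.485 0.523 0.013] [137. 199.]
top strip 0.71 [0.333 0.34  0.007] [196. 252.]
top strip 0.56 [0.477 0.258 0.016] [225. 204.]
top foot 0.51 [ 0.528 -0.031  0.127] [325. 182.]
top grip 0.41 [ 0.526 -0.028  0.13 ] [324. 182.]
top stand 0.69 [ 0.563 -0.167  0.059] [371. 175.]
top stand 0.51 [ 0.396 -0.055  0.021] [331. 233.]
top paint_a 0.76 [ 0.654 -0.244  0.138] [404. 137.]
top paint_a 0.66 [0.713 0.099 0.079] [280. 121.]
top paint_a 0.64 [0.711 0.295 0.077] [212. 121.]
top paint_a 0.57 [0.716 0.195 0.075] [247. 120.]
top tape 0.72 [ 0.395 -0.052  0.021] [330. 233.]
top brush 0.61 [0.366 0.16  0.015] [257. 241.]
top water_cup 0.56 [ 0.352 -0.384  0.039] [446. 250.]
scene strip 0.83 [0.174 0.317 0.004] [387. 194.]
scene strip 0.67 [0.488 0.263 0.011] [344. 252.]
scene strip 0.66 [0.346 0.339 0.001] [381. 230.]
scene strip 0.55 [0.492 0.521 0.008] [435. 282.]
scene strip 0.42 [ 0.533 -0.03   0.112] [245. 210.]
scene foot 0.78 [ 0.537 -0.029  0.108] [245. 211.]
scene grip 0.57 [ 0.539 -0.024  0.11 ] [246. 212.]
scene grip 0.39 
[... 549 characters left out ...]
16.]
{'time': 0.9, 'qpos': array([ 1.00000277e+00,  2.86261650e-01,  1.57668349e+00,  1.06259183e-05,
        1.27858905e+00, -1.49971992e-01]), 'dq': array([ 0.00039978,  0.00020439, -0.00053773, -0.0021496 , -0.00198051,
       -0.00012242]), 'joint_efforts': array([ 3.22879055e-05, -4.05951691e+01, -2.92949170e+01, -1.24265248e-04,
        4.01769994e-04,  4.55403097e-06]), 'eef_pos': array([0.27569555, 0.61612539, 0.25335941]), 'tcp_rot': array([2.08863135e-01, 9.77944881e-01, 2.91469442e-05, 5.54667657e-06]), 'contact_force': array([-0.07129839, -0.48192062, -0.14747609]), 'wrist_torque': array([ 0.01738448, -0.0227848 , -0.0309424 ]), 'finger_force': 0.0, 'opening': 1.0007741795801235}
```

View pics/top0.png

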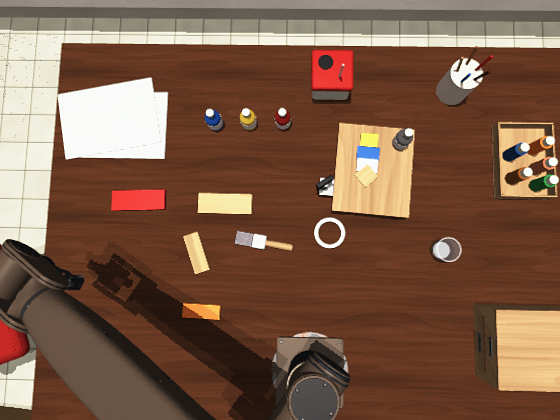

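View pics/scene0.png

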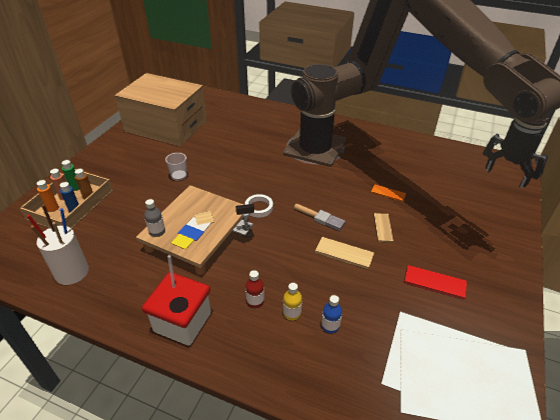

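The top view shows the plain large strip at (225,204), long side roughly along world y. The foot and bracket are on the stand's left side at (325,185). The two red/orange strips and the small plain one are decoys. The wrist camera will give finer measurements.

```bash
python3 - <<'E'
from h import *
p=snap('top'); im=p['color']
hsv=cv2.cvtColor(im,cv2.COLOR_RGB2HSV)
print(im[204,225],im[200,400],hsv[204,225],im[190,300])
def quad(seed,z):
    g=cv2.GaussianBlur(im,(3,3),0)
    m=((hsv[...,2]>130)&(hsv[...,0]>8)&(hsv[...,0]<32)).astype(np.uint8)
    n,l,s,_=cv2.connectedComponentsWithStats(m,connectivity=4)
    k=l[seed[1],seed[0]]; pts=np.argwhere(l==k)[:,::-1]
    w=np.array([ray(p,u,v,z)[:2] for u,v in pts]).astype(np.float32)
    r=cv2.minAreaRect(w); print(len(pts),r, cv2.boxPoints(r).round(3).tolist())
quad((225,204),.012); quad((400,190),.06); quad((196,252),.012)
p=snap('wrist','w0.png'); E=np.linalg.inv(p['extrinsics']); print(p['fx'],E.round(3)); s=ctrl.get_state(); print(s['eef_pos'])
from scipy.spatial.transform import Rotation as R
print(R.from_quat(s['tcp_rot']).as_matrix().round(3))
E
```

```text
[249 234 171] [247 212 147] [ 24  80 249] [106  58  36]
1113 ((0.4795466363430023, 0.2602166533470154), (0.16227521002292633, 0.06233006715774536), 89.28279876708984) [[0.44699999690055847, 0.17900000512599945], [0.5099999904632568, 0.17900000512599945], [0.5120000243186951, 0.3409999907016754], [0.4490000009536743, 0.34200000762939453]]
6145 ((0.5814782977104187, -0.15437740087509155), (0.2612978219985962, 0.2614716589450836), 85.53863525390625) [[0.4410000145435333, -0.27399998903274536], [0.7020000219345093, -0.29499998688697815], [0.722000002861023, -0.03400000184774399], [0.460999995470047, -0.014000000432133675]]
646 ((0.3312839865684509, 0.3399513363838196), (0.119599848985672, 0.04690611734986305), 19.966060638427734) [[0.2669999897480011, 0.34200000762939453], [0.28299999237060547, 0.296999990940094], [0.39500001072883606, 0.33799999952316284], [0.3790000081062317, 0.38199999928474426]]
293.67160384153414 [[ 0.409  0.871  0.272  0.207]
 [ 0.913 -0.39  -0.121  0.647]
 [ 0.     0.297 -0.955  0.374]
 [ 0.     0.     0.     1.   ]]
[0.27570099 0.61611643 0.25333022]
[[-0.913  0.409 -0.   ]
 [ 0.409  0.913  0.   ]
 [ 0.     0.    -1.   ]]
```

Careful with the scale: shifts go in shares of 750 mm and turns go in shares of 90 degrees. That gives: -310 mm / 750 = -0.4133, -266 mm / 750 = -0.3547, 66.6 degrees / 90 = 0.74.

Request:
send_rows(
  rows="0 0 0.1111 -0.0587 -0.036 0.02 1; 0 0 0.2222 -0.1173 -0.0733 0.04 1; 0 0 0.3333 -0.1773 -0.1093 0.06 1; 0 0 0.4444 -0.236 -0.1453 0.08 1; 0 0 0.5556 -0.2947 -0.1827 0.1 1; 0 0 0.6667 -0.3547 -0.2187 0.12 1; 0 0 0.74 -0.4133 -0.2547 0.1373 1; 0 0 0.74 -0.4133 -0.2547 0.1373 1",
)

```text
time: 2.0
eef_pos: [0.4818, 0.3123, 0.1492]
tcp_rot: [0.713, 0.701, -0.001, -0.0]
contact_force: [-0.0, 0.3, -0.4]
opening: 0.997
finger_force: 0.0
```

```bash
python3 - <<'E'
from h import *
p=snap('wrist','w1.png'); s=ctrl.get_state(); print(s['time'],s['eef_pos'],s['qpos'].round(2),s['contact_force'],s['wrist_torque'],ctrl.nose_length)
for t in ['strip','foot','grip']:
    for r in ctrl.look_for(p,t):
        w=world(p,r['position']); print(t,round(r['p'],2),w.round(3),proj(p,w).round())
for c in [(.447,.179),(.51,.179),(.512,.341),(.449,.342)]: print(proj(p,[*c,.012]).round(1))
E
```

```text
2.05 [0.48118916 0.31389596 0.14991857] [0.4  0.18 1.91 0.   1.06 0.42] [-0.41056764 -0.17284023 -0.41880917] [ 0.0402497   0.00568674 -0.08501696] 0.022
strip 0.98 [0.491 0.459 0.013] [292.  21.]
strip 0.8 [0.338 0.338 0.01 ] [124. 180.]
strip 0.71 [0.484 0.273 0.012] [287. 245.]
strip 0.71 [0.389 0.18  0.015] [197. 330.]
[253.2 327.8]
[313.2 327. ]
[317.6 174.1]
[246.4 174.2]
```

View pics/w1.png

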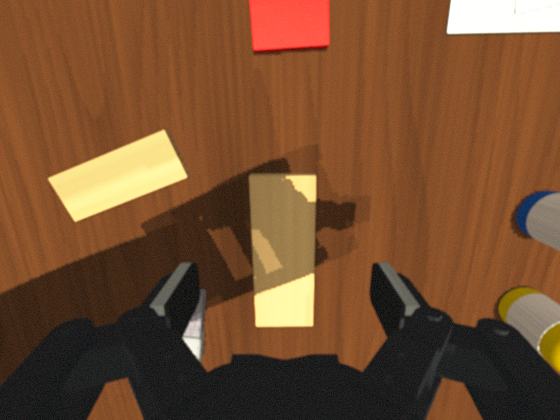

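The wrist view shows the strip squarely between the fingers (corners 250–317, 175–327), matching the top measurement within about 2 mm. I'll descend and grip it.

Scaled: 131 mm / 750 = 0.1747, 128 mm / 750 = 0.1707.

Request:
send_rows(
  rows="0 0 0 0 0 0.0667 1; 0 0 0 0 0 0.1333 1; 0 0 0 0 0 0.1627 1; 0 0 0 0 0 0.1707 1; 0 0 0 0 0 0.1747 1; 0 0 0 0 0 0.1747 1",
  grip_force=25,
)

```text
time: 2.95
eef_pos: [0.4814, 0.3159, 0.0207]
tcp_rot: [0.711, 0.703, 0.001, 0.0]
contact_force: [-0.3, 0.1, 0.3]
opening: 1.0
finger_force: 0.0
```

Request:
send_rows(
  rows="0 0 0 0 0 0 -1; 0 0 0 0 0 0 -1; 0 0 0 0 0 0 -1; 0 0 0 0 0 0 -1; 0 0 0 0 0 0 -1; 0 0 0 0 0 0 -1",
)

```text
time: 3.7
eef_pos: [0.4814, 0.3155, 0.0205]
tcp_rot: [0.712, 0.703, 0.001, 0.0]
contact_force: [-0.6, 0.2, 6.0]
opening: 0.69
finger_force: 27.9
```

Scaled: -152 mm / 750 = -0.2027, -120 mm / 750 = -0.16, 3.8 degrees / 90 = 0.0422.

Request:
send_rows(
  rows="0 0 0 0 0 -0.0107 -1; 0 0 0 0 0 -0.02 -1; 0 0 0.0111 -0.0533 0.024 -0.02 -1; 0 0 0.0222 -0.1067 0.048 -0.02 -1; 0 0 0.0333 -0.16 0.0707 -0.02 -1; 0 0 0.0422 -0.2027 0.088 -0.02 -1; 0 0 0.0422 -0.2027 0.088 -0.02 -1; 0 0 0.0422 -0.2027 0.088 -0.02 -1",
  grip_force=40,
)

```text
time: 4.7
eef_pos: [0.5442, 0.1626, 0.0341]
tcp_rot: [0.734, 0.679, -0.0, -0.0]
contact_force: [-0.3, 0.1, -1.7]
opening: 0.689
finger_force: 44.2
```

```bash
python3 - <<'E'
from h import *
p=snap('top','t1.png'); s=ctrl.get_state(); print(s['time'],s['eef_pos'],s['contact_force'],s['opening'])
for t in ['foot','grip','strip']:
    for r in ctrl.look_for(p,t):
        w=world(p,r['position']); print(t,round(r['p'],2),w.round(3),proj(p,w).round())
q=snap('scene')
for t in ['foot','grip','strip']:
    for r in ctrl.look_for(q,t):
        w=world(q,r['position']); print(t,round(r['p'],2),w.round(3),proj(q,w).round())
a=cv2.resize(p['color'][140:260,220:420],None,fx=4,fy=4,interpolation=2)[:,:,::-1]
b=cv2.resize(q['color'][170:290,190:390],None,fx=4,fy=4,interpolation=2)[:,:,::-1]
cv2.imwrite('pics/c1.png',cv2.resize(np.vstack([a,b]),(500,600)))
E
```

```text
4.75 [0.54407893 0.16301928 0.03410731] [-0.49857087  1.69155353 -0.88126152] 0.6881755927946507
foot 0.58 [ 0.528 -0.031  0.125] [325. 182.]
grip 0.45 [ 0.527 -0.029  0.127] [324. 182.]
strip 0.97 [0.483 0.523 0.013] [137. 200.]
strip 0.88 [0.333 0.342 0.006] [195. 252.]
strip 0.84 [0.163 0.324 0.006] [199. 310.]
strip 0.64 [0.535 0.068 0.029] [289. 185.]
foot 0.49 [ 0.535 -0.03   0.108] [244. 211.]
grip 0.66 [ 0.54  -0.024  0.111] [245. 212.]
strip 0.97 [0.492 0.523 0.006] [435. 282.]
strip 0.93 [0.342 0.342 0.001] [382. 229.]
strip 0.89 [0.176 0.319 0.003] [387. 194.]
strip 0.63 [0.545 0.093 0.021] [283. 246.]
strip 0.2 [0.748 0.199 0.068] [291. 303.]
```

View pics/c1.png

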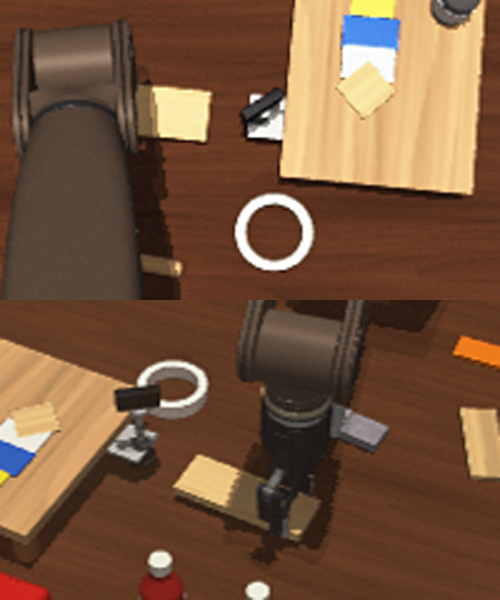

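The crops show the strip held level, pointing at the foot, with its inner end clear of the bracket. The bar grip runs diagonally. I'll lower the strip to just above the table and slide it in.

Scaled: -90 mm / 750 = -0.12, -80 mm / 750 = -0.1067.

Request:
send_rows(
  rows="0 0 0 0 0.0027 0.0093 -1; 0 0 0 0 0.0027 0.0167 -1; 0 0 0 -0.0333 0.0027 0.0167 -1; 0 0 0 -0.06 0.0027 0.0167 -1; 0 0 0 -0.0867 0.0027 0.0167 -1; 0 0 0 -0.1067 0.0027 0.0167 -1; 0 0 0 -0.12 0.0027 0.0167 -1; 0 0 0 -0.12 0.0027 0.0167 -1",
)

```text
time: 6.1
eef_pos: [0.5397, 0.0718, 0.0219]
tcp_rot: [0.735, 0.678, 0.0, -0.0]
contact_force: [0.5, 0.8, -1.6]
opening: 0.687
finger_force: 44.2
```

```bash
python3 - <<'E'
from h import *
q=snap('scene','s2.png');p=snap('top'); s=ctrl.get_state(); print(s['time'],s['eef_pos'],s['contact_force'],s['opening'])
a=cv2.resize(p['color'][150:225,270:370],(480,360),interpolation=2)[:,:,::-1]
b=cv2.resize(q['color'][185:265,200:300],(480,384),interpolation=2)[:,:,::-1]
cv2.imwrite('pics/c2.png',cv2.resize(np.vstack([a,b]),(387,600)))
E
```

```text
6.2 [0.53971716 0.07259176 0.02190768] [-0.13523092 -0.51276314 -0.57685046] 0.6868665777675482
```

View pics/c2.png

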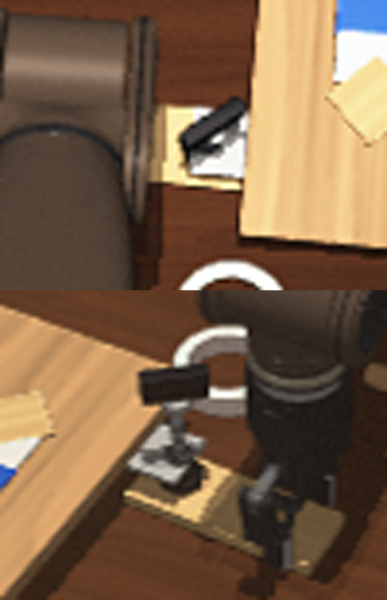

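The strip is under the bracket and the sole is over it, with no unusual force. I'll set it down and release.

Scaled: -170 mm / 750 = -0.2267, -110 mm / 750 = -0.1467.

Request:
send_rows(
  rows="0 0 0 0 0 0.0017 -1; 0 0 0 0 0 0.0017 -1; 0 0 0 0 0 0.0017 0.6; 0 0 0 0 0 0.0017 0.9; 0 0 0 0 0 0.0017 0.9; 0 0 0 0 0 -0.0667 0.9; 0 0 0 0 0 -0.1467 0.9; 0 0 0 0 0 -0.2267 0.9",
)

```text
time: 7.2
eef_pos: [0.5393, 0.0725, 0.1933]
tcp_rot: [0.734, 0.679, -0.0, -0.0]
contact_force: [1.8, -0.0, -0.9]
opening: 0.949
finger_force: 0.0
```

Request:
send_rows(
  rows="0 0 0 0.04 0 -0.0133 0.9; 0 0 0 0.08 0 -0.0267 0.9; 0 0 0 0.08 0 -0.0267 0.9",
)

```text
time: 7.58
eef_pos: [0.5448, 0.1336, 0.213]
tcp_rot: [0.734, 0.68, 0.001, 0.001]
contact_force: [-0.2, -0.5, -0.7]
opening: 0.951
finger_force: 0.0
```

```bash
python3 - <<'E'
from h import *
p=snap('top','t3.png');q=snap('scene'); w=snap('wrist'); s=ctrl.get_state(); print(s['time'],s['eef_pos'],s['qpos'].round(2),s['opening'])
for n,P in [('t',p),('s',q),('w',w)]:
  for t in ['grip','strip']:
    for r in ctrl.look_for(P,t)[:5]:
        x=world(P,r['position']); print(n,t,round(r['p'],2),x.round(3),proj(P,x).round())
a=cv2.resize(p['color'][150:225,270:370],(480,360),interpolation=2)[:,:,::-1]
b=cv2.resize(q['color'][185:260,200:300],(480,360),interpolation=2)[:,:,::-1]
cv2.imwrite('pics/c3.png',cv2.resize(np.vstack([a,b]),(400,600)))
# strip lines / bar axis in top
for name,z in [('bar',.122)]:
    g=p['color'].sum(2)[165:200,308:345]; m=(g<110); print(m.sum())
    pts=np.argwhere(m)[:,::-1]+[308,165]
    W=np.array([ray(p,u,v,z)[:2] for u,v in pts]).astype(np.float32); print(cv2.minAreaRect(W))
    print('\n'.join(''.join('#' if x else '.' for x in r) for r in m))
E
```

```text
7.725 [0.54394136 0.13174439 0.21102887] [ 0.06  0.07  1.9  -0.    1.17  0.14] 0.9526766751394076
t grip 0.64 [ 0.527 -0.026  0.125] [323. 182.]
t strip 0.9 [0.536 0.031 0.013] [302. 185.]
t strip 0.76 [0.329 0.341 0.01 ] [196. 253.]
t strip 0.71 [0.163 0.322 0.005] [200. 310.]
t strip 0.64 [0.483 0.522 0.01 ] [138. 200.]
s grip 0.65 [ 0.538 -0.026  0.107] [245. 212.]
s strip 0.97 [0.546 0.033 0.008] [264. 244.]
s strip 0.74 [0.342 0.341 0.001] [382. 229.]
s strip 0.73 [0.491 0.521 0.008] [435. 281.]
s strip 0.66 [0.176 0.318 0.005] [387. 194.]
w grip 0.92 [ 0.531 -0.023  0.031] [284. 319.]
w grip 0.68 [0.536 0.042 0.012] [283. 263.]
w strip 0.71 [0.314 0.32  0.009] [29. 17.]
w strip 0.66 [0.537 0.042 0.013] [284. 263.]
45
((0.5201267600059509, -0.020215053111314774), (0.06515029072761536, 0.073305144906044), 85.5282211303711)
.....................................
.....................................
.....................................
.....................................
.....................................
.....................................
.................................
[... 368 characters left out ...]
##..............
...................##................
.................##..................
................##...................
..............##.....................
.........#...##......................
.........#.###.......................
.........########....................
..........#..........................
..........#..........................
..........#..........................
.....................................
.....................................
.....................................
.....................................
........................#............
####.................................
............#........................
.......................#.............
```

View pics/c3.png

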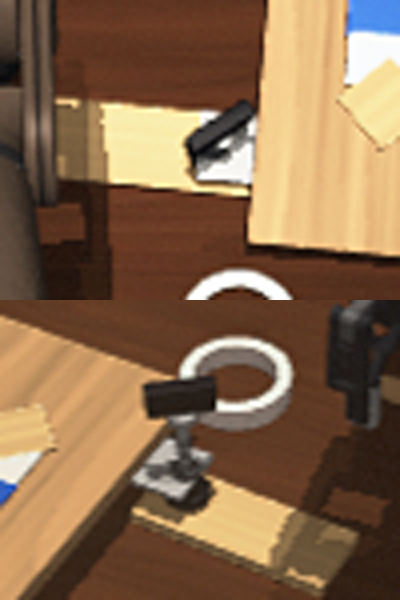

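Strip is laid flat under the foot. Next I'll look at the bar with the wrist camera from above to get its angle and axis.

Scaled: -135 mm / 750 = -0.18, -120 mm / 750 = -0.16, -41.5 degrees / 90 = -0.4611.

Request:
send_rows(
  rows="0 0 -0.1111 -0.0667 0 -0.02 0.9; 0 0 -0.2222 -0.12 0 -0.04 0.9; 0 0 -0.3333 -0.16 0 -0.04 0.9; 0 0 -0.4444 -0.18 0 -0.04 0.9; 0 0 -0.4611 -0.18 0 -0.04 0.9; 0 0 -0.4611 -0.18 0 -0.04 0.9",
)

```text
time: 8.78
eef_pos: [0.5337, -0.002, 0.2417]
tcp_rot: [0.447, 0.894, 0.0, -0.0]
contact_force: [0.2, 1.1, 0.5]
opening: 0.946
finger_force: 0.0
```

```bash
python3 - <<'E'
from h import *
w=snap('wrist','w4.png'); s=ctrl.get_state(); print(s['time'],s['eef_pos'],s['tcp_rot'],s['qpos'].round(2),s['wrist_torque'])
for t in ['grip','foot','strip']:
    for r in ctrl.look_for(w,t)[:3]:
        x=world(w,r['position']); print(t,round(r['p'],2),x.round(3),proj(w,x).round())
print(proj(w,[.531,-.03,.125]))
E
```

```text
8.825 [ 0.53373977 -0.00174906  0.24169986] [ 4.46890833e-01  8.94588482e-01  8.65067271e-05 -1.51754993e-04] [-0.19 -0.02  1.93  0.    1.22 -0.84] [-0.00858332 -0.04342476  0.0080389 ]
grip 0.78 [ 0.533 -0.024  0.129] [267. 233.]
grip 0.44 [ 0.563 -0.114  0.057] [247. 281.]
grip 0.4 [0.534 0.044 0.012] [307. 154.]
foot 0.96 [ 0.529 -0.019  0.128] [267. 226.]
strip 0.72 [0.538 0.041 0.013] [308. 158.]
[261.81761801 235.21743801]
```

View pics/w4.png

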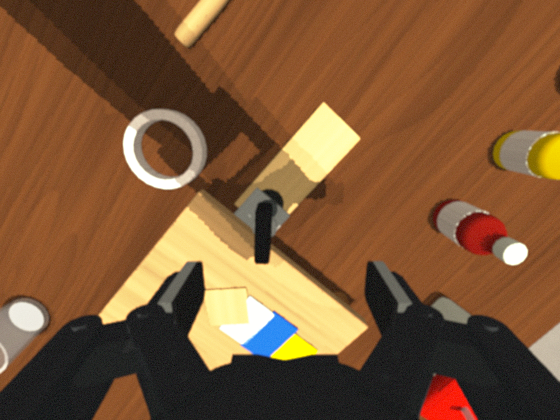

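The wrist view shows the bar almost vertical in the picture, from (264,202) to (262,262), and the strip running under the bracket. Now its world axis.

```bash
python3 - <<'E'
from h import *
w=snap('wrist'); s=ctrl.get_state(); c=w['color']
m=(c.max(2)<45).astype(np.uint8); m[:195]=0;m[275:]=0;m[:,:240]=0;m[:,290:]=0
print('\n'.join(''.join('#' if x else '.' for x in r) for r in m[190:270,245:290]))
for z in (.125,.130):
    a,b=ray(w,264,205,z),ray(w,262.5,262,z); d=a-b
    print(z,a.round(4),b.round(4),((a+b)/2).round(4),np.linalg.norm(d),np.degrees(np.arctan2(d[1],d[0])))
E
```

```text
.............................................
.............................................
.............................................
.............................................
.............................................
.......................###########...........
.........................#########...........
..........................##########.........
...........................#########.........
............................########.........
...........................##########........
..............................#######........
..................####.#.......######........
...............###########.......####........
..............#############.......###........
.............##############........##........
.............##############..................
............###############..................
............################.................
............################.................
...........################..................
...........################..................
...........################..................
...........################...............
[... 2120 characters left out ...]
..........############.......................
...........###########.......................
............##########.......................
.............................................
.............................................
.............................................
.............................................
.............................................
.............................................
.............................................
0.125 [ 0.5166 -0.0064  0.125 ] [ 0.5467 -0.0503  0.125 ] [ 0.5316 -0.0283  0.125 ] 0.05322271051367034 124.36796742195381
0.13 [ 0.516 -0.005  0.13 ] [ 0.5454 -0.048   0.13  ] [ 0.5307 -0.0265  0.13  ] 0.05210100566104982 124.3679674219539
```

Scaled: 124 mm / 750 = 0.1653, 110 mm / 750 = 0.1467, 1.4 degrees / 90 = 0.0156.

Request:
send_rows(
  rows="0 0 0.0156 -0.0273 -0.024 0 0.6; 0 0 0.0156 -0.0273 -0.024 0.0533 0.6; 0 0 0.0156 -0.0273 -0.024 0.1067 0.6; 0 0 0.0156 -0.0273 -0.024 0.1467 0.6; 0 0 0.0156 -0.0273 -0.024 0.1653 0.6; 0 0 0.0156 -0.0273 -0.024 0.1653 0.6; 0 0 0.0156 -0.0273 -0.024 0.1653 0.6",
  grip_force=30,
)

```text
time: 9.9
eef_pos: [0.5329, -0.0297, 0.1194]
tcp_rot: [0.457, 0.889, 0.0, 0.001]
contact_force: [-0.9, 0.3, -0.3]
opening: 0.801
finger_force: 0.0
```

```bash
cat >> h.py <<'E'
def tq(n=6):
    a=[]
    for _ in range(n):
        s0=ctrl.read_camera('top'); s=ctrl.get_state(); a.append(np.r_[s['wrist_torque'],s['joint_efforts'][5],s['contact_force']])
    a=np.array(a); print(s['time'],s['eef_pos'].round(4),s['tcp_rot'].round(3),s['qpos'].round(2)[5],s['opening'])
    print(' mean',a.mean(0).round(4)); print(' sd',a.std(0).round(4))
E
python3 -c "
from h import *
tq()
q=snap('scene')
b=cv2.resize(q['color'][170:260,190:310],(800,600),interpolation=2)[:,:,::-1]
cv2.imwrite('pics/c5.png',b)"
```

```text
10.2 [ 0.5321 -0.0296  0.1186] [0.457 0.889 0.    0.001] -0.87 0.8044520890030202
 mean [ 0.0052  0.0063  0.0059  0.0003 -0.1422  0.0918  0.2583]
 sd [2.600e-02 2.850e-02 2.780e-02 2.000e-04 4.729e-01 1.540e-01 5.645e-01]
```

View pics/c5.png

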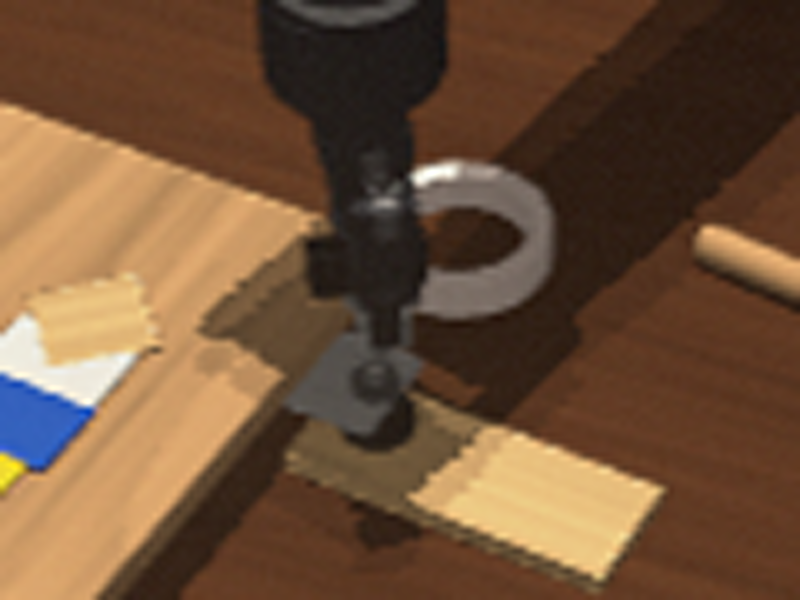

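The fingers straddle the bar; the strip is flat with the sole over it. Joint 6 effort is a clean torque signal. I'll close, then turn clockwise.

Request:
send_rows(
  rows="0 0 0 0 0 0 -1; 0 0 0 0 0 0 -1; 0 0 0 0 0 0 -1; 0 0 0 0 0 0 -1; 0 0 0 0 0 0 -1; 0 0 0 0 0 0 -1; 0 0 0 0 0 0 -1; 0 0 0 0 0 0 -1",
  grip_force=30,
)

```text
time: 11.25
eef_pos: [0.531, -0.03, 0.118]
tcp_rot: [0.457, 0.889, -0.001, -0.001]
contact_force: [-4.8, -2.7, 4.9]
opening: 0.256
finger_force: 29.4
```

```bash
python3 -c "
from h import *
tq(3)"
```

```text
11.4 [ 0.531 -0.03   0.118] [ 0.457  0.89  -0.001 -0.001] -0.87 0.25941369868336883
 mean [-5.1600e-01  8.4160e-01  1.3000e-03  5.3000e-03 -4.5815e+00 -2.7837e+00
  4.4353e+00]
 sd [0.0324 0.0067 0.0126 0.     0.4831 0.4293 0.3221]
```

Scaled: 1.1 mm / 750 = 0.0015, 0.9 mm / 750 = 0.0012, 40 degrees / 90 = 0.4444.

Request:
send_rows(
  rows="0 0 0.0889 0 0 0.0003 -1; 0 0 0.1778 0 0 0.0005 -1; 0 0 0.2667 0 0 0.0009 -1; 0 0 0.3556 0 0 0.0012 -1; 0 0 0.4444 0 0 0.0015 -1; 0 0 0.4444 0 0 0.0015 -1",
)

```text
time: 12.15
eef_pos: [0.5314, -0.0299, 0.1169]
tcp_rot: [0.733, 0.68, -0.001, -0.0]
contact_force: [-2.9, -2.4, 3.7]
opening: 0.256
finger_force: 29.3
```

```bash
python3 -c "
from h import *
tq(3)"
```

```text
12.3 [ 0.5314 -0.0299  0.1169] [ 0.733  0.68  -0.001 -0.   ] -0.17 0.2655194792404763
 mean [-0.5332  0.7807 -0.0166 -0.03   -4.6047 -2.9662  4.1667]
 sd [0.0403 0.0081 0.012  0.0168 0.5492 0.5201 0.6281]
```

```bash
python3 -c "
from h import *
w=snap('wrist')['color'];q=snap('scene')['color']
a=cv2.resize(w[180:420,140:420],(480,411),interpolation=2); b=cv2.resize(q[180:250,210:280],(320,411),interpolation=2)
cv2.imwrite('pics/c6.png',np.hstack([a,b])[:,:,::-1]); tq(2)"
```

```text
12.5 [ 0.5314 -0.0299  0.1169] [ 0.733  0.68  -0.001 -0.   ] -0.17 0.25777162474375714
 mean [-0.5199  0.7829 -0.04   -0.0417 -4.2756 -2.4168  4.3668]
 sd [0.0151 0.002  0.0391 0.     0.903  0.3557 0.3149]
```

View pics/c6.png

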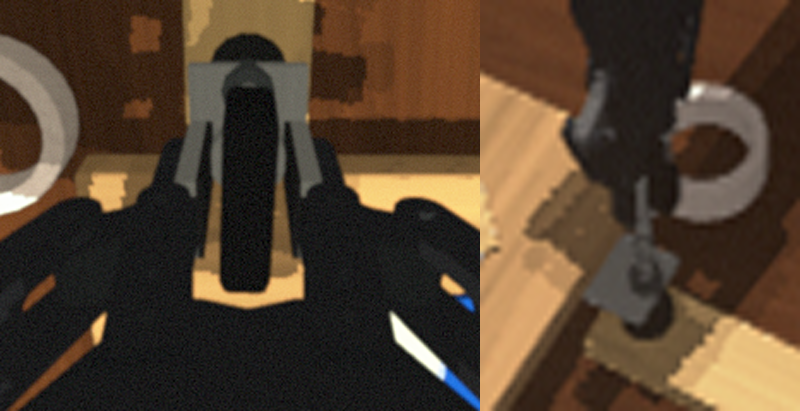

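The bar is turning with the gripper, and the sole sits well within the strip's width. I'll relieve the small side load and keep turning.

Scaled: -1 mm / 750 = -0.0013, 0.8 mm / 750 = 0.0011, 28 degrees / 90 = 0.3111.

Request:
send_rows(
  rows="0 0 0.0778 -0.0008 -0.0013 0.0003 -1; 0 0 0.1556 -0.0008 -0.0013 0.0005 -1; 0 0 0.2333 -0.0008 -0.0013 0.0008 -1; 0 0 0.3111 -0.0008 -0.0013 0.0011 -1; 0 0 0.3111 -0.0008 -0.0013 0.0011 -1",
)

```text
time: 13.12
eef_pos: [0.5315, -0.03, 0.1162]
tcp_rot: [0.876, 0.483, 0.001, 0.001]
contact_force: [0.2, -1.0, 1.0]
opening: 0.259
finger_force: 29.3
```

```bash
python3 -c "
from h import *
tq(3)"
```

```text
13.275 [ 0.5315 -0.03    0.1162] [0.876 0.483 0.001 0.001] 0.32 0.2576400402112812
 mean [-0.1484 -0.1467 -0.0138  0.0082  1.5843 -1.327   0.6588]
 sd [0.0553 0.0665 0.0348 0.0044 0.1688 0.0529 0.434 ]
```

Scaled: 0.28 mm / 750 = 0.0004, 0.14 mm / 750 = 0.0002, 10 degrees / 90 = 0.1111.

Request:
send_rows(
  rows="0 0 0.0556 0 0 0.0002 -1; 0 0 0.1111 0 0 0.0004 -1; 0 0 0.1111 0 0 0.0004 -1",
)

```text
time: 13.65
eef_pos: [0.5315, -0.0301, 0.1159]
tcp_rot: [0.915, 0.404, 0.001, 0.001]
contact_force: [2.8, -1.5, 0.1]
opening: 0.259
finger_force: 29.3
```

```bash
python3 -c "
from h import *
tq(3)"
```

```text
13.8 [ 0.5315 -0.0301  0.1159] [0.915 0.404 0.001 0.001] 0.49 0.25835386225879625
 mean [-0.1617 -0.5632 -0.0118  0.0054  3.8445 -1.3935 -0.2356]
 sd [0.0156 0.0559 0.0394 0.0076 0.4649 0.1067 0.5989]
```

```bash
cat >> h.py <<'E'
def now():
    s=ctrl.get_state(); print(s['time'].__round__(2),s['eef_pos'].round(4),'q6',s['qpos'][5].round(4),'dq6',s['dq'][5].round(3),'tau6',s['joint_efforts'][5].round(4),'wt',s['wrist_torque'].round(3),'F',s['contact_force'].round(1))
E
```

```text
(no output)
```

Scaled: -0.8 mm / 750 = -0.0011, -0.4 mm / 750 = -0.0005, 8 degrees / 90 = 0.0889.

Request:
send_rows(
  rows="0 0 0.0444 0 -0.0005 0.0001 -1; 0 0 0.0889 0 -0.0011 0.0003 -1",
)

```text
time: 14.05
eef_pos: [0.5314, -0.0301, 0.1157]
tcp_rot: [0.941, 0.338, 0.002, 0.001]
contact_force: [6.7, -3.4, -3.0]
opening: 0.258
finger_force: 29.5
```

```bash
python3 -c "
from h import *
now()"
```

```text
14.05 [ 0.5314 -0.0301  0.1157] q6 0.6337 dq6 0.556 tau6 -0.256 wt [-0.508 -0.916  0.033] F [ 6.7 -3.4 -3. ]
```

Scaled: 0.2 mm / 750 = 0.0003, 0.1 mm / 750 = 0.0001, 8 degrees / 90 = 0.0889.

Request:
send_rows(
  rows="0 0 0.0444 0 0 0.0001 -1; 0 0 0.0889 0 0 0.0003 -1",
)

```text
time: 14.3
eef_pos: [0.5315, -0.0302, 0.1155]
tcp_rot: [0.962, 0.272, 0.002, 0.001]
contact_force: [5.7, -3.4, -2.7]
opening: 0.261
finger_force: 29.5
```

```bash
python3 -c "
from h import *
now()"
```

```text
14.3 [ 0.5315 -0.0302  0.1155] q6 0.7734 dq6 0.552 tau6 -0.2545 wt [-0.476 -0.994  0.044] F [ 5.7 -3.4 -2.7]
```

Scaled: 0.2 mm / 750 = 0.0003, 0.1 mm / 750 = 0.0001, 8 degrees / 90 = 0.0889.

Request:
send_rows(
  rows="0 0 0.0444 0 0 0.0001 -1; 0 0 0.0889 0 0 0.0003 -1",
)

```text
time: 14.55
eef_pos: [0.5315, -0.0302, 0.1153]
tcp_rot: [0.979, 0.204, 0.002, 0.001]
contact_force: [6.4, -2.9, -2.6]
opening: 0.257
finger_force: 29.5
```

```bash
python3 -c "
from h import *
now()"
```

```text
14.55 [ 0.5315 -0.0302  0.1153] q6 0.913 dq6 0.552 tau6 -0.2543 wt [-0.493 -0.948  0.037] F [ 6.4 -2.9 -2.6]
```

Scaled: 0.8 mm / 750 = 0.0011, 0.7 mm / 750 = 0.0009, 8 degrees / 90 = 0.0889.

Request:
send_rows(
  rows="0 0 0.0444 0.0005 0.0005 0.0003 -1; 0 0 0.0889 0.0009 0.0011 0.0005 -1",
)

```text
time: 14.8
eef_pos: [0.5318, -0.0304, 0.115]
tcp_rot: [0.991, 0.135, 0.001, 0.001]
contact_force: [2.4, -2.3, 0.8]
opening: 0.261
finger_force: 29.7
```

```bash
python3 -c "
from h import *
now()"
```

```text
14.8 [ 0.5318 -0.0304  0.115 ] q6 1.0522 dq6 0.549 tau6 -0.2609 wt [-0.281 -0.378  0.054] F [ 2.4 -2.3  0.8]
```

Scaled: 0.2 mm / 750 = 0.0003, 0.1 mm / 750 = 0.0001, 8 degrees / 90 = 0.0889.

Request:
send_rows(
  rows="0 0 0.0444 0 0 0.0001 -1; 0 0 0.0889 0 0 0.0003 -1",
)

```text
time: 15.05
eef_pos: [0.5318, -0.0304, 0.1148]
tcp_rot: [0.998, 0.066, 0.001, 0.001]
contact_force: [3.5, -3.2, -0.5]
opening: 0.259
finger_force: 29.7
```

```bash
python3 -c "
from h import *
now()"
```

```text
15.05 [ 0.5318 -0.0304  0.1148] q6 1.1919 dq6 0.551 tau6 -0.2603 wt [-0.352 -0.519  0.07 ] F [ 3.5 -3.2 -0.5]
```

Scaled: 0.2 mm / 750 = 0.0003, 0.1 mm / 750 = 0.0001, 8 degrees / 90 = 0.0889.

Request:
send_rows(
  rows="0 0 0.0444 0 0 0.0001 -1; 0 0 0.0889 0 0 0.0003 -1",
)

```text
time: 15.3
eef_pos: [0.5317, -0.0305, 0.1146]
tcp_rot: [1.0, -0.004, 0.001, 0.001]
contact_force: [3.0, -3.1, 0.5]
opening: 0.255
finger_force: 29.7
```

```bash
python3 -c "
from h import *
now()"
```

```text
15.3 [ 0.5317 -0.0305  0.1146] q6 1.3315 dq6 0.553 tau6 -0.2601 wt [-0.502 -0.48   0.114] F [ 3.  -3.1  0.5]
```

Scaled: 0.1 mm / 750 = 0.0001, 4 degrees / 90 = 0.0444.

Request:
send_rows(
  rows="0 0 0.0444 0 0 0.0001 -1",
)

```text
time: 15.42
eef_pos: [0.5318, -0.0306, 0.1145]
tcp_rot: [0.999, -0.039, 0.001, 0.001]
contact_force: [3.3, -2.9, 0.2]
opening: 0.259
finger_force: 29.7
```

```bash
python3 -c "
from h import *
now()
tq(4);now()"
```

```text
15.43 [ 0.5318 -0.0306  0.1145] q6 1.4013 dq6 0.554 tau6 -0.26 wt [-0.494 -0.457  0.066] F [ 3.3 -2.9  0.2]
15.625 [ 0.5317 -0.0305  0.1145] [ 0.999 -0.037  0.001  0.001] 1.4 0.25732021090754525
 mean [-0.566  -0.5901 -0.0601  0.0422  3.2231 -3.5898 -0.49  ]
 sd [0.0497 0.0383 0.0171 0.0582 0.7332 0.5471 0.3166]
15.62 [ 0.5317 -0.0305  0.1145] q6 1.3986 dq6 -0.001 tau6 -0.025 wt [-0.624 -0.548 -0.074] F [ 3.2 -4.1 -0. ]
```

Scaled: 0.3 mm / 750 = 0.0004, 0.2 mm / 750 = 0.0003, 12 degrees / 90 = 0.1333.

Request:
send_rows(
  rows="0 0 0.0444 0 0 0.0001 -1; 0 0 0.0889 0 0 0.0003 -1; 0 0 0.1333 0 0 0.0004 -1",
)

```text
time: 16.0
eef_pos: [0.5317, -0.0307, 0.1142]
tcp_rot: [0.99, -0.143, 0.001, 0.001]
contact_force: [3.9, -4.3, -0.6]
opening: 0.256
finger_force: 29.6
```

```bash
python3 -c "
from h import *
now()"
```

```text
16.0 [ 0.5317 -0.0307  0.1142] q6 1.61 dq6 0.554 tau6 -0.2593 wt [-0.684 -0.626 -0.003] F [ 3.9 -4.3 -0.6]
```

Scaled: 0.2 mm / 750 = 0.0003, 0.1 mm / 750 = 0.0001, 8 degrees / 90 = 0.0889.

Request:
send_rows(
  rows="0 0 0.0444 0 0 0.0001 -1; 0 0 0.0889 0 0 0.0003 -1",
)

```text
time: 16.25
eef_pos: [0.5317, -0.0307, 0.1139]
tcp_rot: [0.977, -0.211, 0.001, 0.001]
contact_force: [4.1, -4.0, -0.7]
opening: 0.257
finger_force: 29.6
```

```bash
python3 -c "
from h import *
now()"
```

```text
16.25 [ 0.5317 -0.0307  0.1139] q6 1.7496 dq6 0.553 tau6 -0.2595 wt [-0.841 -0.614  0.031] F [ 4.1 -4.  -0.7]
```

Scaled: 0.2 mm / 750 = 0.0003, 0.1 mm / 750 = 0.0001, 8 degrees / 90 = 0.0889.

Request:
send_rows(
  rows="0 0 0.0444 0 0 0.0001 -1; 0 0 0.0889 0 0 0.0003 -1",
)

```text
time: 16.5
eef_pos: [0.5317, -0.0308, 0.1137]
tcp_rot: [0.96, -0.279, 0.001, 0.001]
contact_force: [4.1, -5.0, -0.7]
opening: 0.258
finger_force: 29.6
```

```bash
python3 -c "
from h import *
now()"
```

```text
16.5 [ 0.5317 -0.0308  0.1137] q6 1.8893 dq6 0.551 tau6 -0.2597 wt [-0.77  -0.59   0.043] F [ 4.1 -5.  -0.7]
```

Scaled: 0.7 mm / 750 = 0.0009, 0.4 mm / 750 = 0.0005, 8 degrees / 90 = 0.0889.

Request:
send_rows(
  rows="0 0 0.0444 0.0005 0.0001 0.0001 -1; 0 0 0.0889 0.0009 0.0003 0.0003 -1",
)

```text
time: 16.75
eef_pos: [0.5317, -0.031, 0.1135]
tcp_rot: [0.938, -0.345, 0.0, 0.0]
contact_force: [1.6, -3.8, 0.8]
opening: 0.257
finger_force: 29.7
```

```bash
python3 -c "
from h import *
now()"
```

```text
16.75 [ 0.5317 -0.031   0.1135] q6 2.0281 dq6 0.548 tau6 -0.2613 wt [-0.545 -0.324 -0.004] F [ 1.6 -3.8  0.8]
```

Scaled: 0.2 mm / 750 = 0.0003, 0.1 mm / 750 = 0.0001, 8 degrees / 90 = 0.0889.

Request:
send_rows(
  rows="0 0 0.0444 0 0 0.0001 -1; 0 0 0.0889 0 0 0.0003 -1",
)

```text
time: 17.0
eef_pos: [0.5316, -0.031, 0.1132]
tcp_rot: [0.912, -0.41, 0.0, 0.001]
contact_force: [1.3, -3.8, 1.2]
opening: 0.257
finger_force: 29.7
```

```bash
python3 -c "
from h import *
now()"
```

```text
17.0 [ 0.5316 -0.031   0.1132] q6 2.1678 dq6 0.553 tau6 -0.2627 wt [-0.568 -0.374  0.052] F [ 1.3 -3.8  1.2]
```

Scaled: 0.2 mm / 750 = 0.0003, 0.1 mm / 750 = 0.0001, 8 degrees / 90 = 0.0889.

Request:
send_rows(
  rows="0 0 0.0444 0 0 0.0001 -1; 0 0 0.0889 0 0 0.0003 -1",
)

```text
time: 17.25
eef_pos: [0.5316, -0.0311, 0.113]
tcp_rot: [0.881, -0.472, 0.0, 0.001]
contact_force: [1.4, -4.1, 0.3]
opening: 0.262
finger_force: 29.7
```

```bash
python3 -c "
from h import *
now()"
```

```text
17.25 [ 0.5316 -0.0311  0.113 ] q6 2.3074 dq6 0.554 tau6 -0.2627 wt [-0.621 -0.361  0.038] F [ 1.4 -4.1  0.3]
```

Scaled: 0.2 mm / 750 = 0.0003, 0.1 mm / 750 = 0.0001, 8 degrees / 90 = 0.0889.

Request:
send_rows(
  rows="0 0 0.0444 0 0 0.0001 -1; 0 0 0.0889 0 0 0.0003 -1",
)

```text
time: 17.5
eef_pos: [0.5315, -0.0311, 0.1128]
tcp_rot: [0.846, -0.533, 0.0, 0.001]
contact_force: [1.4, -3.7, 0.2]
opening: 0.26
finger_force: 29.7
```

```bash
python3 -c "
from h import *
now()"
```

```text
17.5 [ 0.5315 -0.0311  0.1128] q6 2.447 dq6 0.55 tau6 -0.2632 wt [-0.671 -0.311 -0.005] F [ 1.4 -3.7  0.2]
```

Scaled: 0.2 mm / 750 = 0.0003, 0.1 mm / 750 = 0.0001, 8 degrees / 90 = 0.0889.

Request:
send_rows(
  rows="0 0 0.0444 0 0 0.0001 -1; 0 0 0.0889 0 0 0.0003 -1",
)

```text
time: 17.75
eef_pos: [0.5314, -0.0312, 0.1126]
tcp_rot: [0.807, -0.59, 0.0, 0.001]
contact_force: [-0.3, -5.0, 1.3]
opening: 0.257
finger_force: 29.7
```

```bash
python3 -c "
from h import *
now()"
```

```text
17.75 [ 0.5314 -0.0312  0.1126] q6 2.5867 dq6 0.552 tau6 -0.2636 wt [-0.714 -0.299  0.012] F [-0.3 -5.   1.3]
```

Scaled: 0.2 mm / 750 = 0.0003, 0.1 mm / 750 = 0.0001, 8 degrees / 90 = 0.0889.

Request:
send_rows(
  rows="0 0 0.0444 0 0 0.0001 -1; 0 0 0.0889 0 0 0.0003 -1",
)

```text
time: 18.0
eef_pos: [0.5313, -0.0312, 0.1123]
tcp_rot: [0.764, -0.645, 0.0, 0.001]
contact_force: [0.7, -4.0, 1.1]
opening: 0.256
finger_force: 29.7
```

```bash
python3 -c "
from h import *
now();tq(2)"
```

```text
18.0 [ 0.5313 -0.0312  0.1123] q6 2.7263 dq6 0.552 tau6 -0.264 wt [-0.738 -0.202 -0.028] F [ 0.7 -4.   1.1]
18.1 [ 0.5313 -0.0311  0.1123] [ 0.764 -0.645  0.     0.001] 2.72 0.25927821039365323
 mean [-0.8332 -0.2311 -0.013   0.0902  1.1946 -5.5711  0.9492]
 sd [0.0401 0.0057 0.0375 0.029  0.1091 0.2675 0.338 ]
```

Half a turn is done with no load yet and the joint is near its limit. I'll regrasp: open, rise, turn back 180°, then take a free-running torque reference.

Scaled: -50 mm / 750 = -0.0667, -25 mm / 750 = -0.0333, -40 degrees / 90 = -0.4444.

Request:
send_rows(
  rows="0 0 0 0 0 0 0.5; 0 0 0 0 0 0 0.5; 0 0 0 0 0 0 0.5; 0 0 0 0 0 -0.0333 0.5; 0 0 -0.1111 0 0 -0.0667 0.5; 0 0 -0.2222 0 0 -0.0667 0.5; 0 0 -0.3333 0 0 -0.0667 0.5; 0 0 -0.4444 0 0 -0.0667 0.5",
)

```text
time: 19.1
eef_pos: [0.5313, -0.0301, 0.1621]
tcp_rot: [0.94, -0.342, -0.0, -0.0]
contact_force: [-0.5, -0.6, -0.4]
opening: 0.749
finger_force: 0.0
```

```bash
python3 -c "
from h import *
now()"
```

```text
19.1 [ 0.5313 -0.0301  0.1621] q6 2.0219 dq6 -1.382 tau6 0.7392 wt [ 0.066 -0.045  0.042] F [-0.5 -0.6 -0.4]
```

Scaled: -84 degrees / 90 = -0.9333.

Request:
send_rows(
  rows="0 0 -0.1167 0 0 0 0.5; 0 0 -0.2333 0 0 0 0.5; 0 0 -0.35 0 0 0 0.5; 0 0 -0.4667 0 0 0 0.5; 0 0 -0.5833 0 0 0 0.5; 0 0 -0.7 0 0 0 0.5; 0 0 -0.8167 0 0 0 0.5; 0 0 -0.9333 0 0 0 0.5",
)

```text
time: 20.1
eef_pos: [0.5313, -0.0301, 0.162]
tcp_rot: [0.927, 0.374, -0.0, -0.0]
contact_force: [-0.4, 0.3, -0.6]
opening: 0.749
finger_force: 0.0
```

Scaled: -68 degrees / 90 = -0.7556.

Request:
send_rows(
  rows="0 0 -0.1167 0 0 0 0.5; 0 0 -0.2333 0 0 0 0.5; 0 0 -0.35 0 0 0 0.5; 0 0 -0.4667 0 0 0 0.5; 0 0 -0.5833 0 0 0 0.5; 0 0 -0.7 0 0 0 0.5; 0 0 -0.7556 0 0 0 0.5; 0 0 -0.7556 0 0 0 0.5",
)

```text
time: 21.1
eef_pos: [0.5313, -0.0302, 0.1621]
tcp_rot: [0.562, 0.827, 0.0, -0.0]
contact_force: [0.8, 0.5, 0.4]
opening: 0.75
finger_force: 0.0
```

Scaled: 12 degrees / 90 = 0.1333.

Request:
send_rows(
  rows="0 0 0.0444 0 0 0 0.5; 0 0 0.0889 0 0 0 0.5; 0 0 0.1333 0 0 0 0.5",
)

```text
time: 21.48
eef_pos: [0.5314, -0.0303, 0.1621]
tcp_rot: [0.647, 0.763, -0.0, -0.0]
contact_force: [0.4, -0.6, -0.8]
opening: 0.752
finger_force: 0.0
```

```bash
python3 - <<'E'
from h import *
now();tq(2)
w=snap('wrist');q=snap('scene');qc=q['color'];c=w['color']
b=cv2.resize(qc[185:255,205:285],(480,420),interpolation=cv2.INTER_CUBIC)
a=cv2.resize(c[150:300,180:380],(320,240)); a=np.vstack([a,np.zeros((180,320,3),np.uint8)])
cv2.imwrite('pics/c7.png',np.hstack([a,b])[:,:,::-1])
for z in (0.012,.014,.018,.022): print(z, [((proj(q,[.531,-.03,z])-[205,185])*6).round(1)])
E
```

```text
21.48 [ 0.5314 -0.0303  0.1621] q6 -0.4116 dq6 0.55 tau6 -0.2957 wt [-0.04   0.011 -0.021] F [ 0.4 -0.6 -0.8]
21.575 [ 0.5314 -0.0303  0.1621] [ 0.646  0.763 -0.    -0.   ] -0.41 0.7500279114018138
 mean [ 0.0452 -0.0086  0.0396  0.123   0.2072 -0.7892  0.0075]
 sd [0.0111 0.0536 0.0028 0.0437 0.1269 0.0234 0.2027]
0.012 [array([249.4, 290.9])]
0.014 [array([249.2, 288.1])]
0.018 [array([248.8, 282.5])]
0.022 [array([248.5, 276.9])]
```

View pics/c7.png

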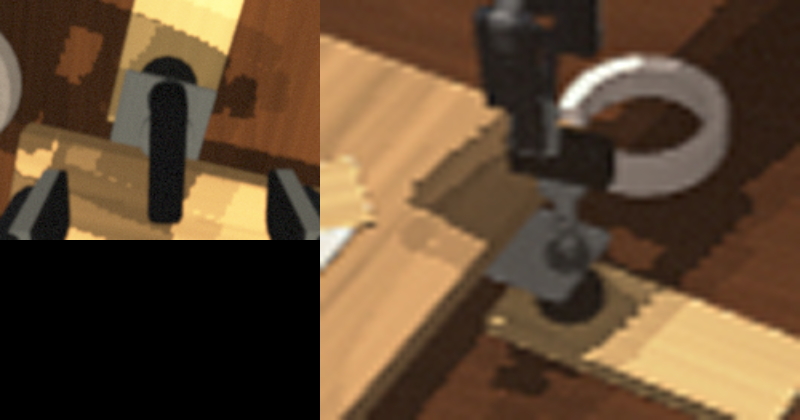

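The bar is now aligned with the fingers again (crop x≈168, y 85–220) and the sole is visibly close over the strip. I'll descend, grip and continue.

Request:
send_rows(
  rows="0 0 0 0 0 0.0333 0.5; 0 0 0 0 0 0.0667 0.5; 0 0 0 0 0 0.0667 -1; 0 0 0 0 0 0.0667 -1; 0 0 0 0 0 0.0667 -1; 0 0 0 0 0 0.0667 -1; 0 0 0 0 0 0.0667 -1; 0 0 0 0 0 0.0667 -1",
)

```text
time: 22.68
eef_pos: [0.5314, -0.0307, 0.1134]
tcp_rot: [0.645, 0.764, -0.0, -0.0]
contact_force: [-5.3, -0.7, 6.2]
opening: 0.261
finger_force: 29.6
```

Scaled: 0.2 mm / 750 = 0.0003, 0.1 mm / 750 = 0.0001, 8 degrees / 90 = 0.0889.

Request:
send_rows(
  rows="0 0 0.0444 0 0 0.0001 -1; 0 0 0.0889 0 0 0.0003 -1",
)

```text
time: 22.92
eef_pos: [0.5314, -0.0307, 0.1132]
tcp_rot: [0.698, 0.716, -0.001, -0.0]
contact_force: [-4.7, -1.2, 5.5]
opening: 0.258
finger_force: 29.6
```

```bash
python3 -c "
from h import *
now()"
```

```text
22.93 [ 0.5314 -0.0307  0.1132] q6 -0.2736 dq6 0.552 tau6 -0.2715 wt [-0.194  0.916  0.005] F [-4.7 -1.2  5.5]
```

Scaled: 0.2 mm / 750 = 0.0003, 0.1 mm / 750 = 0.0001, 8 degrees / 90 = 0.0889.

Request:
send_rows(
  rows="0 0 0.0444 0 0 0.0001 -1; 0 0 0.0889 0 0 0.0003 -1",
)

```text
time: 23.18
eef_pos: [0.5314, -0.0307, 0.113]
tcp_rot: [0.746, 0.666, -0.001, -0.0]
contact_force: [-6.9, -1.1, 6.5]
opening: 0.257
finger_force: 29.6
```

```bash
python3 -c "
from h import *
now()"
```

```text
23.18 [ 0.5314 -0.0307  0.113 ] q6 -0.1339 dq6 0.552 tau6 -0.2705 wt [-0.192  0.866  0.038] F [-6.9 -1.1  6.5]
```

Scaled: -0.7 mm / 750 = -0.0009, -0.4 mm / 750 = -0.0005, 8 degrees / 90 = 0.0889.

Request:
send_rows(
  rows="0 0 0.0444 0 -0.0005 -0.0001 -1; 0 0 0.0889 0 -0.0009 -0.0003 -1",
)

```text
time: 23.42
eef_pos: [0.5312, -0.0307, 0.1129]
tcp_rot: [0.791, 0.612, 0.0, 0.001]
contact_force: [-1.5, -2.5, 3.0]
opening: 0.253
finger_force: 29.3
```

```bash
python3 -c "
from h import *
now()"
```

```text
23.43 [ 0.5312 -0.0307  0.1129] q6 0.0055 dq6 0.552 tau6 -0.2608 wt [-0.222  0.417  0.018] F [-1.5 -2.5  3. ]
```

Scaled: 0.2 mm / 750 = 0.0003, 0.1 mm / 750 = 0.0001, 8 degrees / 90 = 0.0889.

Request:
send_rows(
  rows="0 0 0.0444 0 0 0.0001 -1; 0 0 0.0889 0 0 0.0003 -1",
)

```text
time: 23.68
eef_pos: [0.5312, -0.0307, 0.1127]
tcp_rot: [0.832, 0.555, 0.0, 0.001]
contact_force: [-2.8, -1.0, 3.1]
opening: 0.257
finger_force: 29.4
```

```bash
python3 -c "
from h import *
now()"
```

```text
23.68 [ 0.5312 -0.0307  0.1127] q6 0.145 dq6 0.553 tau6 -0.2382 wt [-0.192  0.443  0.033] F [-2.8 -1.   3.1]
```

Scaled: 0.2 mm / 750 = 0.0003, 0.1 mm / 750 = 0.0001, 8 degrees / 90 = 0.0889.

Request:
send_rows(
  rows="0 0 0.0444 0 0 0.0001 -1; 0 0 0.0889 0 0 0.0003 -1",
)

```text
time: 23.92
eef_pos: [0.5312, -0.0307, 0.1125]
tcp_rot: [0.868, 0.496, 0.0, 0.001]
contact_force: [-2.8, -1.0, 2.5]
opening: 0.254
finger_force: 29.4
```

```bash
python3 -c "
from h import *
now()"
```

```text
23.93 [ 0.5312 -0.0307  0.1125] q6 0.2845 dq6 0.554 tau6 -0.215 wt [-0.206  0.57   0.06 ] F [-2.8 -1.   2.5]
```

Torque began rising at about q6≈−0.03, so the sole has touched. I'll finish in small steps.

Scaled: 1 degrees / 90 = 0.0111.

Request:
send_rows(
  rows="0 0 0.0111 0 0 0 -1",
)

```text
time: 24.05
eef_pos: [0.5312, -0.0307, 0.1124]
tcp_rot: [0.872, 0.489, 0.0, 0.001]
contact_force: [-3.3, -2.0, 3.6]
opening: 0.256
finger_force: 29.4
```

```bash
python3 -c "
from h import *
now()"
```

```text
24.05 [ 0.5312 -0.0307  0.1124] q6 0.3 dq6 0.128 tau6 0.0725 wt [-0.265  0.579  0.053] F [-3.3 -2.   3.6]
```

Scaled: 1 degrees / 90 = 0.0111.

Request:
send_rows(
  rows="0 0 0.0111 0 0 0 -1",
)

```text
time: 24.18
eef_pos: [0.5312, -0.0307, 0.1124]
tcp_rot: [0.876, 0.482, 0.0, 0.001]
contact_force: [-2.6, -2.1, 3.5]
opening: 0.254
finger_force: 29.5
```

```bash
python3 -c "
from h import *
now()"
```

```text
24.18 [ 0.5312 -0.0307  0.1124] q6 0.3175 dq6 0.141 tau6 0.0037 wt [-0.308  0.594  0.045] F [-2.6 -2.1  3.5]
```

Scaled: 0.1 mm / 750 = 0.0001, 1 degrees / 90 = 0.0111.

Request:
send_rows(
  rows="0 0 0.0111 0 0 0.0001 -1",
)

```text
time: 24.3
eef_pos: [0.5312, -0.0307, 0.1124]
tcp_rot: [0.881, 0.474, 0.0, 0.001]
contact_force: [-4.3, -2.4, 6.2]
opening: 0.256
finger_force: 29.7
```

```bash
python3 -c "
from h import *
now()
tq(8)"
```

```text
24.3 [ 0.5312 -0.0307  0.1124] q6 0.3354 dq6 0.14 tau6 0.0058 wt [-0.282  0.646  0.097] F [-4.3 -2.4  6.2]
24.7 [ 0.5312 -0.0307  0.1123] [0.881 0.474 0.    0.   ] 0.34 0.25572550572237257
 mean [-0.2773  0.6321  0.0334  0.0439 -3.6578 -1.6496  5.9178]
 sd [0.0371 0.024  0.0219 0.0145 0.5294 0.2456 0.5896]
```

Measure whether the bar lags the gripper (wind-up), which would settle how torque relates to turn.

```bash
python3 - <<'E'
from h import *
w=snap('wrist'); c=w['color'].max(2)
for v in range(195,352,6):
    print(v,''.join('#' if x<45 else '.' for x in c[v,235:325]))
p6=cv2.imread('pics/c6.png').max(2)[:, :480]
print('ref')
for v in range(85,290,20): r=np.flatnonzero(p6[v,200:300]<45)+200; print(v,r.min() if len(r) else None,r.max() if len(r) else None, len(r))
E
```

```text
195 ..........................................................................................
201 ........................................####################..............................
207 .................................##############################...........................
213 .............................#######################......................................
219 ............................##################............................................
225 ......................................#......#.......#......#.............................
231 ....................................############################..........................
237 ....................................#############################.........................
243 ....................................##############################........................
249 ....................................###############################.......................
255 .........................###.......################################....###................
261 .......#####............####........###############
[... 932 characters left out ...]
..############################............###############
327 ###################...##...........############################.............##..##########
333 #################.................############################....................########
339 #################..................###########################.....................#######
345 #################....................#######################.......................#######
351 #################..................................................................#######
ref
85 233 269 13
105 226 274 49
125 207 288 62
145 203 292 70
165 200 296 74
185 200 298 76
205 200 299 72
225 200 299 67
245 200 299 60
265 221 268 48
285 224 264 41
```

The bar follows the gripper (edge slope about 1.6° against 2° earlier), so there is no wind-up. Load is about 3–6 N depending on which nominal coefficient holds; I'll add 3° to centre it near 5 N.

Scaled: -0.3 mm / 750 = -0.0004, -0.2 mm / 750 = -0.0003, 3 degrees / 90 = 0.0333.

Request:
send_rows(
  rows="0 0 0.0111 0 0 -0.0001 -1; 0 0 0.0222 0 0 -0.0003 -1; 0 0 0.0333 0 0 -0.0004 -1",
)

```text
time: 25.12
eef_pos: [0.5312, -0.0307, 0.1123]
tcp_rot: [0.893, 0.45, 0.0, 0.001]
contact_force: [-3.7, -1.7, 4.1]
opening: 0.257
finger_force: 29.6
```

```bash
python3 -c "
from h import *
now()
tq(2)"
```

```text
25.12 [ 0.5312 -0.0307  0.1123] q6 0.3881 dq6 0.14 tau6 0.0179 wt [-0.406  0.524  0.059] F [-3.7 -1.7  4.1]
25.225 [ 0.5312 -0.0307  0.1123] [0.893 0.451 0.    0.   ] 0.39 0.2592819888805824
 mean [-0.379   0.5311  0.0536  0.0718 -2.7699 -1.9026  5.2532]
 sd [0.0032 0.0164 0.0099 0.0054 0.1536 0.1219 0.2131]
```

Scaled: -120 mm / 750 = -0.16, -90 mm / 750 = -0.12.

Request:
send_rows(
  rows="0 0 0 0 0 0 0.5; 0 0 0 0 0 0 0.5; 0 0 0 0 0 0 0.5; 0 0 0 0 0 -0.0267 0.5; 0 0 0 0 0 -0.0667 0.5; 0 0 0 0 0 -0.12 0.5; 0 0 0 0 0 -0.16 0.5; 0 0 0 0 0 -0.16 0.5",
)

```text
time: 26.22
eef_pos: [0.5325, -0.0306, 0.2349]
tcp_rot: [0.893, 0.451, 0.003, 0.002]
contact_force: [-0.3, -0.2, 0.3]
opening: 0.746
finger_force: 0.0
```

```bash
python3 - <<'E'
from h import *
now()
p=snap('top');q=snap('scene');w=snap('wrist')
for n,P in (('t',p),('s',q)):
  for t in ['grip','strip','paint_a','tape','brush','water_cup']:
    for r in ctrl.look_for(P,t):
        x=world(P,r['position']); print(n,t,round(r['p'],2),x.round(3))
# bar midline in wrist image, and blob rows
c=w['color'].max(2)
for v in range(190,300,6): print(v,''.join('#' if x<45 else '.' for x in c[v,235:325]))
E
```

```text
26.23 [ 0.5325 -0.0306  0.2349] q6 0.3874 dq6 -0.0 tau6 0.0001 wt [-0.015  0.038 -0.006] F [-0.3 -0.2  0.3]
t strip 0.96 [0.163 0.32  0.008]
t strip 0.8 [0.54  0.071 0.014]
t strip 0.78 [0.332 0.342 0.007]
t strip 0.74 [0.487 0.524 0.013]
t strip 0.67 [0.713 0.295 0.076]
t paint_a 0.89 [ 0.653 -0.245  0.137]
t paint_a 0.61 [0.717 0.196 0.076]
t paint_a 0.56 [0.715 0.098 0.076]
t brush 0.86 [0.37  0.164 0.016]
t water_cup 0.85 [ 0.355 -0.387  0.037]
t water_cup 0.7 [ 0.651 -0.24   0.139]
s grip 0.76 [ 0.538 -0.027  0.099]
s strip 0.95 [0.343 0.34  0.001]
s strip 0.75 [0.547 0.031 0.012]
s strip 0.61 [0.175 0.32  0.003]
s strip 0.58 [0.488 0.519 0.007]
s paint_a 0.95 [ 0.671 -0.237  0.122]
s paint_a 0.93 [0.746 0.2   0.069]
s paint_a 0.82 [0.744 0.098 0.065]
s paint_a 0.81 [0.745 0.302 0.069]
s paint_a 0.7 [ 0.535 -0.031  0.1  ]
s tape 0.65 [ 0.402 -0.044  0.014]
s brush 0.87 [0.376 0.165 0.016]
s water_cup 0.62 [ 0.367 -0.377  0.047]
s water_cup 0.59 [0.745 0.099 0.064]
190 ...........................................################...............................
196 .................
[... 988 characters left out ...]
...................................
262 ..........................................................................................
268 ..........................................................................................
274 ..........................................................................................
280 ..........................................................................................
286 ..........................................................................................
292 ..........................................................................................
298 ..........................................................................................
```

```bash
python3 -c "
from h import *
print(ctrl.sign_off())"
```

```text
the job is handed in; nothing more can be done
None
```

The plywood strip lies flat under the bracket with the whole sole over it. I screwed the foot down clockwise until it bore lightly on the strip, released everything and handed the job in at about 26 s. The load could only be estimated from joint torque and turn angle, at roughly 3–7 N.

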